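Put the things on the entry ledge into their own holders

ROBOT

A 7-joint arm with a two-finger parallel gripper is mounted at the origin on the work surface. World frame = base frame: x ahead of the robot, y to its left, z up, the work surface at z = 0. Lengths are in m, angles in rad, forces in N, time in s.
With the tool pointing down it reaches from about 0.425 to 0.95 m from the base axis. Payload 4.7 kg.
Tool frame: the origin (TCP) lies midway between the tips of the shut fingers; the grasp point (between the pads) lies 19 mm behind it (pinch_z is the distance from the TCP to the grasp point, in m); z points along the fingers, y is the line along which they close (so a half turn about z gives the same grasp; the last joint's range is limited). The gripper opens to 87 mm and grips with 3 to 60 N. Pads are 19 mm wide; open, the fingers measure 117 mm over their backs; the gripper's body (75 mm by 190 mm) begins 51 mm behind the grasp point.
Start: joints at [-1.164, 0.469, -0.049, 1.532, 0.024, 1.141, -0.082], TCP at [0.285, 0.612, 0.223] pointing down, gripper open.
Joint ranges: [-2.59, 2.59], [-0.33, 1.99], [-1.39, 1.29], [0.1, 2.45], [-1.04, 4.18], [0.21, 1.99], [-2.66, 2.66]. Speed limits (rad/s): [2.57, 2.57, 3.14, 3.14, 3.14, 3.14, 3.14].

INTERFACE

Orientations are given as a unit quaternion [w, x, y, z].
In Python, from plant import get_state, capture, camera_info, sign_off, pinch_z gives the robot as it stands. The module is installed in compiled form; this text tells all that it offers.
- The arm moves only by the shell command python3 -m pendant 'ROWS'. ROWS is JSON, a list of rows, each a list of 7 numbers: the shift along the tool's x, y, z in cm, then the turn, a rotation vector about the tool's x, y, z in degrees, then the opening, from -1 (shut) to 1 (fully open), so that 0 is half open. In form: [[dx, dy, dz, wx, wy, wz, jaw], ...]. A call has 1 to 20 rows; each row shifts and turns the commanded pose from where the row before left it, along the tool's axes as they then stand; what a row does not reach is not made up. A row lasts 1/12 s, in which the tool goes at most 41.7 mm and 7.16 degrees, less where a joint would pass 70% of its speed; a pose out of reach is approached as far as the arm can. A call with a gripper value outside its range is refused whole. The fingers move at their own pace and stop on an object; the grip force is fixed at half the most. Time passes only in rows, so rows that do not move let the fingers close. It gives the time, the measured TCP pose, the force, the opening and the grip force at its end, in the units of the state.
- get_state(): the state, without advancing time (a new reading comes with each control period).
- capture(name): name is "scene" or "side" or "wrist"; returns (picture, depth): 400x640x3 uint8, red, green, blue; 400x640 float32, m along the optical axis (not along the pixel's ray), 0 where there is no reading.
- camera_info(name): a dict with "mtx" (3x3 intrinsics, pixels), "k1" (the pictures are not rectified: a ray, as slopes to the right and down, at radius r is drawn at 1 + k1 r^2 times it, then the intrinsics apply), "R" (3x3) and "t" (3): a world point X has camera coordinates R X + t. Camera axes: x right, y down, z forward; pixel columns grow to the right and rows downward; lengths in m; the calibration is good to about 2 mm. A picture is of the moment at which its call begins: read the wrist's pose just before it. camera_info takes no time and is no camera call; for the wrist camera it gives the pose at the moment of the call.
- sign_off(): hands the job in; it is judged then, once.
The state is a dict: "t": time; "joint_positions": joint angles; "qvel": joint speeds; "tau": joint torques, N m; "position": TCP position; "tool_rot": TCP orientation; "wrist_force": force on the tool from outside, world axes, zero at the start; "moment": the same for the moment, N m; "gripper_width": finger opening in m; "grasp_force": force on a finger pad.
Only numpy, scipy, OpenCV 4.12 (cv2) and the standard library are available. Lean on these libraries where they do the work, as an engineer would, in place of code of your own. Each camera call takes 0.05 s, during which the arm holds its last target. There are 200 camera calls.

TASK

Tidy the entry ledge, each thing in its own holder: the pocket watch flat in the felt recess of the round wooden watch rest, the hair clip flat in the recess of the narrow walnut tray, the iron key centred and lengthwise on the red leather mat (either end first), and the earbud case centred on the black charging pad. Set each thing down rather than dropping it, the same side up as it lies now, let go, and leave the porcelain ring dish and the amber tealight glass where they stand.

Things in the scene. Friction and masses are not known exactly. Their poses are not given: they have to be found in the camera images.
- watch_center (a point): Nickel pocket watch lying dial up: a round case 50 mm across and 15 mm thick with a white dial; a crown (7 mm thick) and a bow (a small wire ring) stick out 24 mm beyond the rim on its own +x side, at mid-thickness. The point is the centre of the round case, half-way up (7.5 mm above its underside); z is up through the dial, so its rim can be gripped along y (50 mm), clear of the bow.
- clip_center (a point): Tortoiseshell (dark brown and amber) hair clip: a bowed bar 80 mm long (its x), 22 mm wide (its y), 13.5 mm high at the middle, lying on its steel clasp. The point is at its middle, 7 mm above its underside. At mid-length the 22 mm wide bar spans 6.5 to 13.5 mm above the underside, with a narrower clasp below it; grip it across y there.
- key_center (a point): Old black iron door key lying flat, 98 mm long and 9 mm thick: a round shank of 9 mm diameter along its x, a ring-shaped bow 37 mm across at the -x end (its outer edge nearest the point is 15 mm away), a bit sticking 19 mm to +y at the +x end (from 30 mm on). The point is on the shank near the middle of the key's length, 4.5 mm above its underside; grip the 9 mm shank there across y.
- case_center (a point): Blue earbud case, a closed rounded block 62 mm long (its x), 48 mm wide (its y) and 24 mm high. The point is its centre, 12 mm above its underside; grip it across y (48 mm).
- watch_rest: The watch's holder: a round pale-wood rest 96 mm across and 8 mm high, with a round green-felt recess 66 mm across whose floor is 5 mm above the ledge (the rim stands 3 mm above that floor, so the watch's bow passes over it). It stands firm. Origin at the centre of its underside on the ledge, z up.
- clip_tray: The hair clip's holder: a small dark walnut tray 116 x 54 mm (long side its x), 8 mm high, with an oblong cream-lined recess 98 x 38 mm whose floor is 5 mm above the ledge (the rim stands 3 mm above that floor). It stands firm. Origin at the centre of its underside on the ledge, z up.
- key_mat: The key's holder: a flat red leather mat with pale stitching, 120 x 64 mm (long side its x), 5 mm thick, with no rim. It stays put. Origin at the centre of its underside on the ledge, z up.
- charger: The earbud case's holder: a round black charging pad 88 mm across with a flat top 9 mm above the ledge, marked with a pale ring and a cross at the centre. It stands firm. Origin at the centre of its underside on the ledge, z up.
- ring_dish: White porcelain ring dish with a little cone in the middle, 70 mm across, rim 16 mm high, cone 28 mm high, standing loose among the things; not to be moved. Origin at the centre of its underside.
- tealight: Small amber glass tealight holder with a white candle in it, 44 mm across and 30 mm high, standing loose among the things; not to be moved. Origin at the centre of its underside.
Not all that is in view belongs to the job. What is shaped like the part that bears key_center but green or purple is not meant.

How it is judged:
By the outcome, as a careful person would: the job done as asked, in the order asked, and still so for the second after the job is handed in, with the robot touching nothing.
It also fails if it takes over 128 s, if anything falls off the work surface, if the arm or the gripper's body presses on something with over 40 N, if the wrist force passes 120 N, or if a joint passes its speed limit or range.

## Working session

There is one attempt and no reset: what is moved stays moved. The work goes in short steps, Python scripts to look and compute and a shell command to move; the robot and the scene stay as the last step left them, time stands still between calls to the robot, and variables do not carry over. Pictures are saved under pics/ and viewed, at most 14 in all, crops included, and the job is handed in when it is done.

```bash
mkdir -p pics
python3 - <<'E'
from plant import *
import cv2,numpy as np
s=get_state();print(s['t'],s['position'],s['tool_rot'],s['gripper_width'],pinch_z)
for n in("scene","side","wrist"):
    p,d=capture(n);cv2.imwrite(f"pics/{n}0.png",p[:,:,::-1]);np.savez(f"pics/{n}0.npz",p=p,d=d)
    i=camera_info(n);print(n,np.round(i["mtx"],1).tolist(),i["k1"],np.round(i["R"],3).tolist(),np.round(i["t"],3),(d>0).mean())
E
```

```text
0.0 [0.28471222 0.61136244 0.22152339] [-1.58639057e-04  2.16169619e-01  9.76355347e-01 -9.52570972e-04] 0.08681062581037187 0.0187
scene [[383.6, 0.0, 322.5], [0.0, 383.6, 198.0], [0.0, 0.0, 1.0]] -0.006065903359776318 [[0.651, 0.759, -0.013], [0.459, -0.407, -0.79], [-0.605, 0.508, -0.613]] [-0.352 -0.18   1.261] 0.99601171875
side [[416.6, 0.0, 320.0], [0.0, 416.6, 203.8], [0.0, 0.0, 1.0]] -0.06554841270604775 [[0.993, -0.116, -0.013], [-0.078, -0.569, -0.819], [0.088, 0.814, -0.574]] [-0.462  0.11   1.166] 0.99608984375
wrist [[305.2, 0.0, 322.9], [0.0, 305.2, 196.6], [0.0, 0.0, 1.0]] -0.00404379139510863 [[0.422, 0.906, -0.001], [0.867, -0.403, 0.293], [0.266, -0.125, -0.956]] [-0.674 -0.035  0.392] 0.99603125
```

View pics/scene0.png

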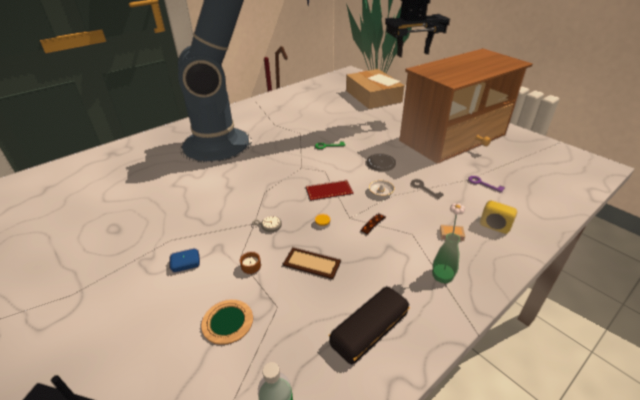

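View pics/side0.png

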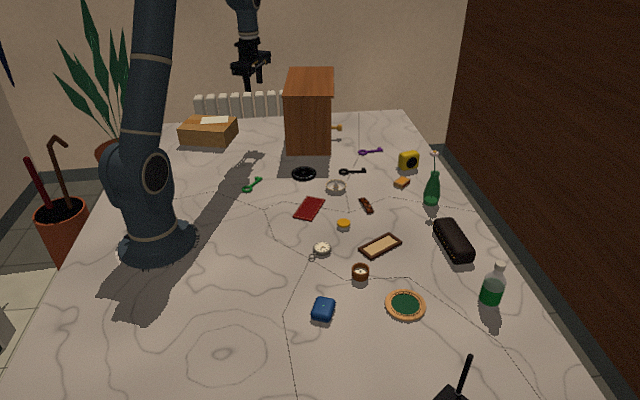

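The scene view shows the watch (271,224), tray (312,262), mat (330,190), clip (373,223), black key (427,188), charger (380,162), dish (380,189), tealight (250,262), case (185,260) and rest (228,322). The side view shows the same things.

```bash
cat > h.py <<'E'
from plant import *
import cv2,numpy as np
from scipy.spatial.transform import Rotation as Ro
def ray(i,uv,z):
    """pixels -> world points on plane height z"""
    K=np.array(i["mtx"]);uv=np.atleast_2d(np.array(uv,float))
    a=(uv-K[:2,2])/K[[0,1],[0,1]];b=a.copy()
    for _ in range(10): b=a/(1+i["k1"]*(b**2).sum(1,keepdims=True))
    R=np.array(i["R"]);t=np.array(i["t"]);D=np.c_[b,np.ones(len(b))]@R;c=-R.T@t
    return c+D*((z-c[2])/D[:,2])[:,None]
def proj(i,X):
    c=np.array(i["R"])@X+i["t"];s=c[:2]/c[2];s=s*(1+i["k1"]*(s@s));K=np.array(i["mtx"])
    return s*K[[0,1],[0,1]]+K[:2,2]
def shot(n,name):
    i=camera_info(n);p,d=capture(n);cv2.imwrite(f"pics/{name}.png",p[:,:,::-1]);np.savez(f"pics/{name}.npz",p=p,d=d,**i);return i,p,d
def load(name):
    z=np.load(f"pics/{name}.npz");return {k:(z[k] if z[k].ndim else float(z[k])) for k in("mtx","k1","R","t")},z["p"],z["d"]
def topdown(i,p,c,half=.1,z=0.,n=400):
    """rectified top view, up=+x, left=+y, scale n/(2half); for looking and masks"""
    g=(np.arange(n)+.5)/n*2*half-half
    X=np.stack([np.repeat((c[0]-g)[:,None],n,1),np.repeat((c[1]-g)[None],n,0),np.full((n,n),z)],-1).reshape(-1,3)
    q=X@np.array(i["R"]).T+i["t"];s=q[:,:2]/q[:,2:];s=s*(1+i["k1"]*(s**2).sum(1,keepdims=True));K=np.array(i["mtx"])
    m=(s*K[[0,1],[0,1]]+K[:2,2]).astype(np.float32).reshape(n,n,2)
    return cv2.remap(p,m[...,0],m[...,1],cv2.INTER_LINEAR)
def go(X,yaw=None):
    """shift (cm, tool axes) and yaw turn (deg about tool z) to bring grasp point/TCP to X with tool y at world yaw"""
    s=get_state();R=Ro.from_quat(np.roll(s["tool_rot"],-1))
    d=R.inv().apply(np.array(X)-s["position"])*100
    y=R.apply([0,1,0]);a=np.degrees(np.arctan2(y[1],y[0]))
    w=None if yaw is None else (-(yaw-a)+90)%180-90
    print("t",s["t"],"pos",s["position"].round(4),"shift cm",d.round(2),"tool y yaw",round(a,1),"turn wz",w,"tilt z",R.apply([0,0,1]).round(3))
E
python3 - <<'E'
from h import *
P={"scene":dict(watch=(271,224),tray=(312,262),mat=(330,190),clip=(373,223),key=(427,188),charger=(380,162),dish=(380,189),tea=(250,258),case=(185,260),rest=(228,322),yel=(322,220)),
"side":dict(watch=(322,248),tray=(381,246),mat=(309,208),clip=(366,205),key=(352,171),charger=(304,174),dish=(336,186),tea=(360,272),case=(323,309),rest=(405,305),yel=(343,225))}
for n in P:
    i=camera_info(n)
    for k,v in P[n].items(): print(n,k,ray(i,v,.012 if k in("watch","case","clip")else .006)[0].round(3))
go([.6,0,.3],0)
i=camera_info("wrist");s=get_state();print(-np.array(i["R"]).T@i["t"]-s["position"],Ro.from_quat(np.roll(s["tool_rot"],-1)).as_matrix().round(3).tolist())
E
```

```text
scene watch [ 0.464 -0.097  0.012]
scene tray [ 0.619 -0.098  0.006]
scene mat [0.449 0.105 0.006]
scene clip [0.623 0.089 0.012]
scene key [0.617 0.308 0.006]
scene charger [0.443 0.31  0.006]
scene dish [0.536 0.209 0.006]
scene tea [ 0.52  -0.193  0.006]
scene case [ 0.437 -0.305  0.012]
scene rest [ 0.632 -0.311  0.006]
scene yel [0.528 0.009 0.006]
side watch [ 0.459 -0.096  0.012]
side tray [ 0.62  -0.103  0.006]
side mat [0.442 0.101 0.006]
side clip [0.617 0.085 0.012]
side key [0.614 0.303 0.006]
side charger [0.444 0.306 0.006]
side dish [0.543 0.214 0.006]
side tea [ 0.544 -0.193  0.006]
side case [ 0.436 -0.306  0.012]
side rest [ 0.627 -0.314  0.006]
side yel [0.533 0.003 0.006]
t 0.15 pos [0.2847 0.6115 0.2217] shift cm [-54.39 -42.14  -7.76] tool y yaw 65.0 turn wz 65.03325400683224 tilt z [-0.001 -0.001 -1.   ]
[-0.07361132  0.03442911  0.16265059] [[-0.907, 0.422, -0.001], [0.422, 0.907, -0.001], [-0.0, -0.002, -1.0]]
```

```bash
python3 -m pendant '[[0,0,-1,0,0,-5,1],[0,0,-1,0,0,-5,1],[0,0,-1,0,0,-5,1],[0,0,-1,0,0,-5,1],[0,0,-1,0,0,-5,1],[-1,-3,-0.5,0,0,0,1],[-1,-3,-0.5,0,0,0,1],[-1,-3,-0.5,0,0,0,1],[-1,-3,-0.5,0,0,0,1],[-1,-3,-0.5,0,0,0,1],[-1,-3,0,0,0,0,1],[-1,-3,0,0,0,0,1],[-1,-3,0,0,0,0,1],[-1,-3,0,0,0,0,1],[-1,-3,0,0,0,0,1],[-1.5,-3,0,0,0,0,1],[-1.5,-3,0,0,0,0,1],[-1.5,-3,0,0,0,0,1],[-1.5,-3,0,0,0,0,1],[-1.5,-3,0,0,0,0,1]]' && python3 -m pendant '[[-1.5,-3,0,0,0,0,1],[-1.5,-3,0,0,0,0,1],[-1.5,-3,0,0,0,0,1],[-1.5,-3,0,0,0,0,1],[-1.5,-3,0,0,0,0,1],[0,0,0,0,0,0,1],[0,0,0,0,0,0,1]]'
python3 - <<'E'
from h import *
go([.46,-.1,.2],90)
shot("wrist","w1")
E
```

```text
t: 1.82
position: [0.4604, 0.1604, 0.2975]
tool_rot: [-0.0, -0.0, 1.0, 0.0]
wrist_force: [0.5, 1.4, 0.2]
gripper_width: 0.0872
grasp_force: 0.0
t: 2.4
position: [0.5354, 0.0099, 0.2971]
tool_rot: [-0.0, 0.002, 1.0, -0.0]
wrist_force: [-0.0, 0.8, -0.5]
gripper_width: 0.0871
grasp_force: 0.0
t 2.4 pos [0.5354 0.0099 0.2971] shift cm [  7.49 -11.02   9.72] tool y yaw 89.8 turn wz -0.2345279204735249 tilt z [-0.001 -0.    -1.   ]
```

View pics/w1.png

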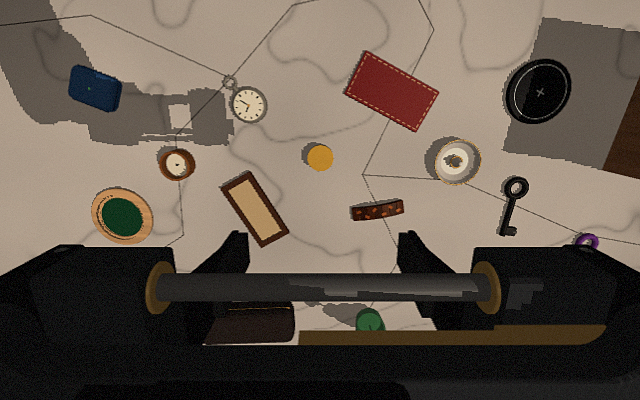

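Wrist view: the whole set is visible: case (95,88), watch (249,104) with its bow up-left at (229,81), mat (391,91), charger (539,91), tealight (177,164), yellow disc (320,157), dish (457,160), clip (377,210), tray (254,208), rest (123,215), key (512,205) with its bow at (516,187) and bit at (507,232).

```bash
cat > seg.py <<'E'
from h import *
# name: rough xy, top height, hsv range
T=dict(watch=(.46,-.097,.015,(10,0,110),(40,90,255)),clip=(.62,.087,.0135,(0,90,20),(25,255,255)),key=(.615,.305,.009,(0,0,0),(180,255,62)),
 case=(.436,-.306,.024,(95,90,20),(125,255,255)),rest=(.63,-.312,.008,(5,80,90),(25,255,255)),felt=(.63,-.312,.005,(50,100,20),(90,255,255)),
 tray=(.62,-.1,.008,(0,70,20),(20,255,120)),mat=(.445,.103,.005,(0,120,60),(8,255,255)),charger=(.443,.308,.009,(0,0,0),(180,255,58)))
def seg(i,p,k,xy=None,half=.1,draw=True):
    x,y,z,lo,hi=T[k]; c=xy if xy is not None else (x,y)
    im=topdown(i,p,c,half,z); m=cv2.inRange(cv2.cvtColor(im,cv2.COLOR_RGB2HSV),np.array(lo),np.array(hi))
    m=cv2.morphologyEx(m,cv2.MORPH_CLOSE,np.ones((9,9)))
    m=cv2.morphologyEx(m,cv2.MORPH_OPEN,np.ones((5,5)))
    cs=[q for q in cv2.findContours(m,cv2.RETR_EXTERNAL,cv2.CHAIN_APPROX_NONE)[0] if cv2.contourArea(q)>600]
    sc=2*half/400; w=lambda u:np.array([c[0]-(u[1]-199.5)*sc,c[1]-(u[0]-199.5)*sc])
    q=min(cs,key=lambda q:np.hypot(*(np.array(cv2.minAreaRect(q)[0])-200)))
    r=cv2.minAreaRect(q);b=cv2.boxPoints(r);e=max((b[1]-b[0],b[2]-b[1]),key=np.linalg.norm)
    ang=np.degrees(np.arctan2(-e[0],-e[1]))%180   # world yaw of long side
    bgr=im[:,:,::-1].copy();cv2.drawContours(bgr,[q],-1,(255,0,255),1);cv2.polylines(bgr,[b.astype(int)],1,(255,255,0),1)
    print(k,"centre",w(r[0]).round(4),"size mm",(np.array(sorted(r[1]))*sc*1000).round(1),"long yaw",round(ang,1))
    return w(r[0]),ang,bgr,q,w
E
python3 - <<'E'
from seg import *
i,p,d=load("w1");o=[]
for k in T:
    try:o.append(seg(i,p,k)[2])
    except Exception as e:print(k,e);x=T[k];o.append(topdown(i,p,x[:2],.1,x[2])[:,:,::-1])
o=[cv2.resize(a[80:320,80:320],(200,200)) for a in o]+[np.zeros((200,200,3),np.uint8)]*3
cv2.imwrite("pics/m1.png",np.vstack([np.hstack(o[j:j+4]) for j in(0,4,8)]))
E
```

```text
watch centre [ 0.46  -0.097] size mm [199.5 199.5] long yaw 90.0
clip centre [0.6146 0.0944] size mm [25.  80.5] long yaw 99.3
key centre [0.6105 0.307 ] size mm [37.5 97. ] long yaw 1.8
case centre [ 0.4342 -0.2979] size mm [47.5 66.5] long yaw 67.6
rest centre [ 0.625  -0.3085] size mm [95.5 97.5] long yaw 90.0
felt centre [ 0.6262 -0.3113] size mm [62. 63.] long yaw 0.0
tray centre [ 0.6152 -0.0962] size mm [ 57.1 117.6] long yaw 29.3
mat centre [0.4403 0.1072] size mm [ 63.6 119.7] long yaw 62.8
charger centre [0.4402 0.312 ] size mm [86.  90.5] long yaw 90.0
```

View pics/m1.png

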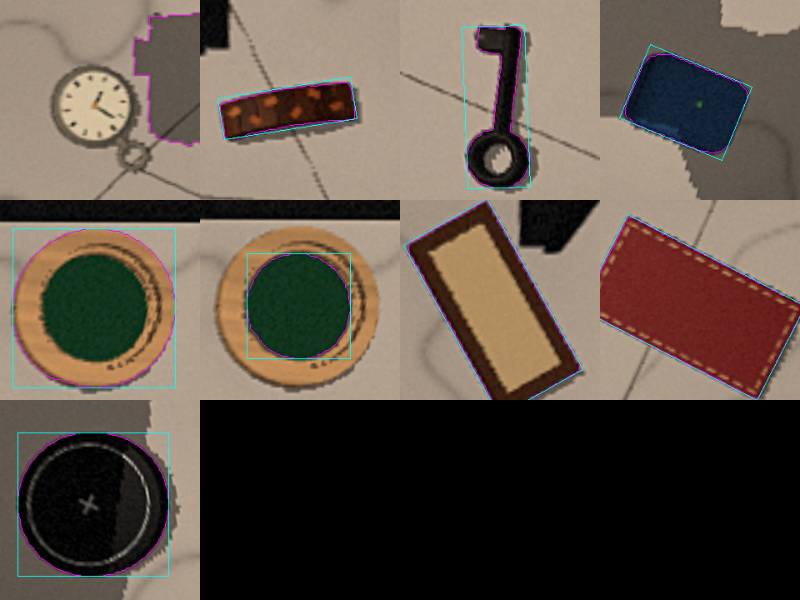

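The overlays fit tightly and sizes match the given ones (tray 118x57, mat 120x64, key 97x37). The watch (panel 1) had no contour, but the dial centre reads at (92,105), bow (134,156). Next: fingertip height when open, tealight/dish/cabinet positions, and watch from depth.

Run:
```python
from h import *
i,p,d=load("w1")
v,u=np.mgrid[:400,:640];K=i["mtx"]
a=np.stack([(u-K[0,2])/K[0,0],(v-K[1,2])/K[1,1],np.ones_like(d)],-1)*d[...,None]
W=(a-i["t"])@i["R"]
rel=W-np.array([.5354,.0099,.2971])
for nm,(x0,x1) in dict(L=(190,250),R=(395,450)).items():
    q=rel[225:320,x0:x1].reshape(-1,3);q=q[(q[:,2]>-.05)&(q[:,2]<.06)&(d[225:320,x0:x1].ravel()>0)]
    o=np.argsort(q[:,2])[:200];print(nm,len(q),q[o[[5,50,150]]].round(4).tolist())
print("tea",ray(i,(178,163),.028)[0],"dish",ray(i,(457,160),.016)[0],"yel",ray(i,(320,157),.015)[0])
hm=W[...,2]
for nm,s in dict(watch=np.s_[85:125,228:270],clip=np.s_[195:222,348:406],yel=np.s_[140:175,300:340],case=np.s_[65:110,68:122],tea=np.s_[145:185,155:200],table=np.s_[120:140,400:420]).items(): print(nm,np.percentile(hm[s],[5,50,95]).round(4))
for n,pts in dict(scene=[(402,148),(440,157),(512,122)],side=[(285,150),(330,155)]).items(): print(n,ray(camera_info(n),pts,0).round(3).tolist())
```

```text
L 1946 [[-0.0101, -0.046, 0.0001], [0.0036, -0.0437, 0.0021], [-0.0053, -0.0438, 0.006]]
R 1942 [[-0.0097, 0.0448, 0.0001], [-0.0019, 0.043, 0.0024], [-0.0042, 0.0437, 0.0059]]
tea [ 0.5353767  -0.19742208  0.028     ] dish [0.5349801  0.20718745 0.016     ] yel [0.5298813  0.00597788 0.015     ]
watch [-0.0006  0.014   0.0167]
clip [-0.0006  0.0018  0.0148]
yel [-0.0008  0.0013  0.0179]
case [-0.0006  0.0221  0.0251]
tea [-0.0009  0.0026  0.0303]
table [-0.0006  0.0016  0.0065]
scene [[0.427, 0.43, 0.0], [0.54, 0.475, 0.0], [0.568, 0.857, 0.0]]
side [[0.387, 0.506, 0.0], [0.554, 0.441, 0.0]]
```

```bash
python3 -m pendant '[[1.3,-1.7,2,0,0,0,1],[1.3,-1.7,2,0,0,0,1],[1.3,-1.7,2,0,0,0,1],[1.3,-1.7,2,0,0,0,1],[1.3,-1.7,2,0,0,0,1],[1.3,-1.7,2,0,0,0,1],[0,0,1.2,0,0,-6.7,1],[0,0,1.2,0,0,-6.7,1],[0,0,1.2,0,0,-6.7,1],[0,0,1.2,0,0,-6.7,1],[0,0,1.2,0,0,-6.7,1],[0,0,1.2,0,0,-6.7,1],[0,0,0,0,0,0,1],[0,0,0,0,0,0,1]]'
python3 - <<'E'
from h import *
go([.457,-.092,.05],130)
i,p,d=shot("wrist","w2")
cv2.imwrite("pics/m2.png",topdown(i,p,(.457,-.092),.06,.015)[:,:,::-1])
E
```

```text
t: 3.62
position: [0.4569, -0.0886, 0.1053]
tool_rot: [-0.0, -0.343, 0.939, 0.001]
wrist_force: [-0.1, 0.3, 0.1]
gripper_width: 0.0871
grasp_force: 0.0
t 3.6167 pos [ 0.4569 -0.0886  0.1053] shift cm [ 0.2  -0.27  5.53] tool y yaw 130.2 turn wz 0.175062017318794 tilt z [-0.001  0.001 -1.   ]
```

View pics/m2.png

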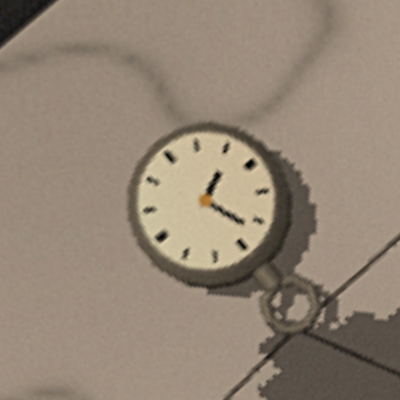

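Dial centre at (206,200), bow at (290,304): watch at (0.457, -0.094), x-axis yaw -141°, agreeing with the first estimate.

```bash
python3 -m pendant '[[0.08,-0.1,2,0,0,0,1],[0.08,-0.1,2,0,0,0,1],[0.08,-0.1,2,0,0,0,1],[0.08,-0.1,2,0,0,0,1],[0,0,1.4,0,0,1.2,1],[0,0,0.7,0,0,0,1],[0,0,0,0,0,0,1],[0,0,0,0,0,0,1],[0,0,0,0,0,0,-1],[0,0,0,0,0,0,-1],[0,0,0,0,0,0,-1],[0,0,0,0,0,0,-1],[0,0,0,0,0,0,-1],[0,0,0,0,0,0,-1],[0,0,0,0,0,0,-1]]';python3 -c "
from h import *
go([.457,-.094,.0045],129)"
```

```text
t: 4.92
position: [0.4574, -0.095, 0.0046]
tool_rot: [-0.0, -0.334, 0.943, 0.0]
wrist_force: [0.0, 0.2, 2.2]
gripper_width: 0.0486
grasp_force: 30.3
t 4.9167 pos [ 0.4574 -0.095   0.0046] shift cm [-0.03  0.1   0.01] tool y yaw 129.0 turn wz 0.03136887566142832 tilt z [-0.  0. -1.]
```

```bash
python3 -m pendant '[[0,0,-1,0,0,0,-1],[0,0,-2,0,0,0,-1],[0,0,-3,0,0,0,-1],[0,0,-3,0,0,0,-1],[0,-2,-1,0,0,0,-1],[0,-3.5,0,0,0,0,-1],[0,-3.5,0,0,0,0,-1],[0,-3.5,0,0,0,0,-1],[0,-3,0,0,0,0,-1],[0,0,0,0,0,0,-1],[0,0,0,0,0,0,-1]]';python3 - <<'E'
from seg import *
go([.6255,-.310,.1],129)
i,p,d=shot("wrist","w3")
T["rest"]=T["rest"][:3]+((5,80,60),(25,255,255))
a=seg(i,p,"rest",(.6255,-.31));b=seg(i,p,"felt",(.6255,-.31))
cv2.imwrite("pics/m3.png",np.hstack([a[2],b[2]]))
E
```

```text
t: 5.83
position: [0.555, -0.2173, 0.1046]
tool_rot: [-0.0, -0.333, 0.943, -0.0]
wrist_force: [-0.7, -0.2, -1.1]
gripper_width: 0.0482
grasp_force: 30.0
t 5.8333 pos [ 0.555  -0.2173  0.1046] shift cm [  0.33 -11.65   0.46] tool y yaw 128.9 turn wz -0.14057653550256077 tilt z [-0. -0. -1.]
rest centre [ 0.6247 -0.3102] size mm [95. 96.] long yaw 0.0
felt centre [ 0.6265 -0.3102] size mm [63.5 64. ] long yaw 90.0
```

View pics/m3.png

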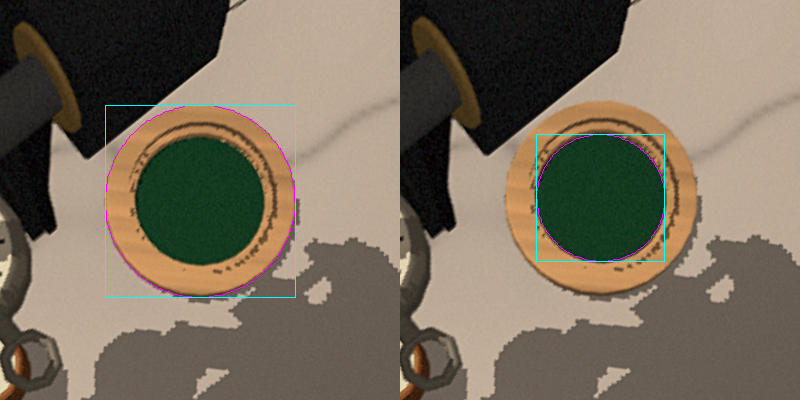

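Rest rim circle is centred at (0.625,-0.310), clearly fitted; the watch hangs at the left edge with bow away.

```bash
python3 -m pendant '[[0.08,-2.9,0,0,0,0,-1],[0.08,-2.9,0,0,0,0,-1],[0.08,-2.9,0,0,0,0,-1],[0.08,-2.9,0,0,0,0,-1],[0,0,2,0,0,0,-1],[0,0,2,0,0,0,-1],[0,0,2,0,0,0,-1],[0,0,2,0,0,0,-1],[0,0,0.6,0,0,0,-1],[0,0,0.4,0,0,0,-1],[0,0,0.2,0,0,0,-1],[0,0,0.1,0,0,0,-1],[0,0,0.1,0,0,0,-1],[0,0,0,0,0,0,-1],[0,0,0,0,0,0,-1]]'
```

```text
t: 7.13
position: [0.626, -0.3078, 0.0114]
tool_rot: [0.0, -0.334, 0.943, -0.0]
wrist_force: [0.5, 0.5, -1.1]
gripper_width: 0.0483
grasp_force: 30.0
```

```bash
python3 -m pendant '[[0.1,-0.05,0.05,0,0,0,-1],[0.1,-0.04,0.05,0,0,0,-1],[0,0,0.05,0,0,0,-1],[0,0,0,0,0,0,-1],[0,0,0,0,0,0,-1]]' && python3 -m pendant '[[0,0,0,0,0,0,0.3],[0,0,0,0,0,0,0.3],[0,0,0,0,0,0,0.3],[0,0,0,0,0,0,0.5],[0,0,-1,0,0,0,0.5],[0,0,-1.5,0,0,0,0.8],[0,0,-2,0,0,0,1],[0,0,-2.5,0,0,0,1],[0,0,-2.5,0,0,0,1],[0,0,0,0,0,0,1],[0,0,0,0,0,0,1]]'
python3 - <<'E'
from h import *
i,p,d=shot("wrist","w4")
cv2.imwrite("pics/m4.png",topdown(i,p,(.625,-.31),.08,.015)[:,:,::-1])
go([.615,.094,.15],9.3)
E
```

```text
t: 7.55
position: [0.6247, -0.3099, 0.0097]
tool_rot: [0.0, -0.334, 0.943, -0.0]
wrist_force: [-2.1, 0.7, 4.2]
gripper_width: 0.0481
grasp_force: 30.0
t: 8.47
position: [0.6263, -0.3103, 0.1078]
tool_rot: [0.002, -0.334, 0.943, -0.002]
wrist_force: [-0.8, -0.1, -0.2]
gripper_width: 0.0861
grasp_force: 0.0
t 8.5167 pos [ 0.6251 -0.3098  0.1058] shift cm [-24.65  32.    -4.46] tool y yaw 129.0 turn wz -60.27121501541387 tilt z [ 0.002 -0.001 -1.   ]
```

View pics/m4.png

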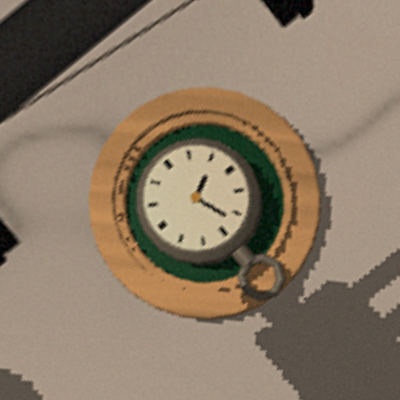

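Watch lies flat inside the green recess, bow over the rim at (262,277).

```bash
python3 -m pendant '[[-2.24,2.9,-0.3,0,0,0,1],[-2.24,2.9,-0.3,0,0,0,1],[-2.24,2.9,-0.3,0,0,0,1],[-2.24,2.9,-0.3,0,0,0,1],[-2.24,2.9,0,0,0,0,1],[-2.24,2.9,0,0,0,0,1],[-2.24,2.9,0,0,0,0,1],[-2.24,2.9,0,0,0,0,1],[-2.24,2.9,0,0,0,0,1],[-2.24,2.9,0,0,0,0,1],[-2.24,2.9,0,0,0,0,1],[0,0,0,0,0,-6.7,0.3],[0,0,0,0,0,-6.7,0.3],[0,0,0,0,0,-6.7,0.3],[0,0,0,0,0,-6.7,0.3],[0,0,0,0,0,-6.7,0.3],[0,0,0,0,0,-6.7,0.3],[0,0,0,0,0,-6.7,0.3],[0,0,0,0,0,-6.7,0.3],[0,0,0,0,0,-6.7,0.3]]' && python3 -m pendant '[[0,0,0,0,0,0,0.3],[0,0,0,0,0,0,0.3]]'
python3 - <<'E'
from seg import *
i,p,d=shot("wrist","w5")
c,a,im,*_=seg(i,p,"clip",(.615,.094),.06);cv2.imwrite("pics/m5.png",im)
go([*c,.0045],a-90);print(get_state()["joint_positions"].round(2))
E
```

```text
t: 10.18
position: [0.6136, 0.0939, 0.1146]
tool_rot: [0.002, 0.754, -0.656, -0.0]
wrist_force: [-0.1, 2.0, -2.5]
gripper_width: 0.0569
grasp_force: 0.0
t: 10.35
position: [0.6136, 0.0923, 0.1132]
tool_rot: [0.002, 0.751, -0.66, -0.003]
wrist_force: [-0.4, -0.0, -0.9]
gripper_width: 0.0563
grasp_force: 0.0
clip centre [0.6165 0.0935] size mm [22.  79.7] long yaw 99.6
t 10.4 pos [0.6138 0.0919 0.1132] shift cm [-0.13 -0.37 10.87] tool y yaw -172.7 turn wz -2.30732128125905 tilt z [-0.007 -0.002 -1.   ]
[ 0.29  0.6  -0.72  1.74  0.47  0.99  2.66]
```

View pics/m5.png

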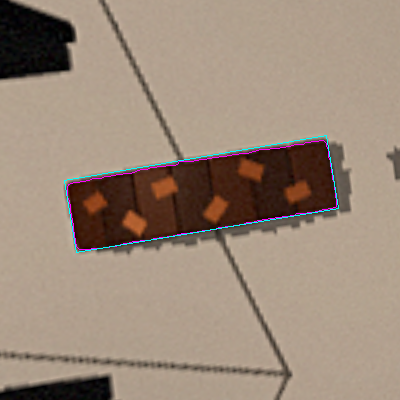

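j7 hit its limit, so I unwind by a half turn (same grasp).

```bash
python3 -m pendant '[[0,0,0,0,0,7.1,0.3],[0,0,0,0,0,7.1,0.3],[0,0,0,0,0,7.1,0.3],[0,0,0,0,0,7.1,0.3],[0,0,0,0,0,7.1,0.3],[0,0,0,0,0,7.1,0.3],[0,0,0,0,0,7.1,0.3],[0,0,0,0,0,7.1,0.3],[0,0,0,0,0,7.1,0.3],[0,0,0,0,0,7.1,0.3],[0,0,0,0,0,7.1,0.3],[0,0,0,0,0,7.1,0.3],[0,0,0,0,0,7.1,0.3],[0,0,0,0,0,7.1,0.3],[0,0,0,0,0,7.1,0.3],[0,0,0,0,0,7.1,0.3],[0,0,0,0,0,7.1,0.3],[0,0,0,0,0,7.1,0.3],[0,0,0,0,0,7.1,0.3],[0,0,0,0,0,7.1,0.3]]' && python3 -m pendant '[[0,0,0,0,0,7.1,0.3],[0,0,0,0,0,7.1,0.3],[0,0,0,0,0,7.1,0.3],[0,0,0,0,0,7.1,0.3],[0,0,0,0,0,7.1,0.3],[0,0,0,0,0,0,0.3],[0,0,0,0,0,0,0.3]]'
python3 - <<'E'
from seg import *
i,p,d=shot("wrist","w6")
c,a,im,*_=seg(i,p,"clip",(.615,.094),.06)
go([*c,.0045],a-90);print(get_state()["joint_positions"].round(2))
E
```

```text
t: 12.07
position: [0.6145, 0.0934, 0.1156]
tool_rot: [-0.0, 0.382, 0.924, -0.002]
wrist_force: [0.7, 0.0, 0.2]
gripper_width: 0.0565
grasp_force: 0.0
t: 12.65
position: [0.6144, 0.0939, 0.1155]
tool_rot: [0.0, 0.641, 0.767, -0.002]
wrist_force: [0.8, 0.5, -0.5]
gripper_width: 0.0569
grasp_force: 0.0
clip centre [0.6157 0.0976] size mm [21.8 79.6] long yaw 99.5
t 12.7 pos [0.6143 0.0939 0.1153] shift cm [ 0.36  0.23 11.08] tool y yaw 10.3 turn wz 0.8051954312261955 tilt z [-0.002 -0.002 -1.   ]
[-0.23  0.49  0.02  1.77 -0.01  0.88 -0.03]
```

```bash
python3 -m pendant '[[0.15,0.2,2,0,0,0.8,0.3],[0,0,2,0,0,0,0.3],[0,0,2,0,0,0,0.3],[0,0,2,0,0,0,0.3],[0,0,2,0,0,0,0.3],[0,0,0.8,0,0,0,0.3],[0,0,0.3,0,0,0,0.3],[0,0,0,0,0,0,0.3],[0,0,0,0,0,0,-1],[0,0,0,0,0,0,-1],[0,0,0,0,0,0,-1],[0,0,0,0,0,0,-1],[0,0,0,0,0,0,-1],[0,0,0,0,0,0,-1]]'; python3 -c "
from h import *
go([.6155,-.0965,.1],-60.7)"
```

```text
t: 13.87
position: [0.6156, 0.0953, 0.0039]
tool_rot: [-0.001, 0.647, 0.762, -0.002]
wrist_force: [0.7, 0.0, 0.4]
gripper_width: 0.0247
grasp_force: 0.0
t 13.8667 pos [0.6156 0.0953 0.0039] shift cm [-18.93  -3.15  -9.59] tool y yaw 9.3 turn wz 70.01680673554247 tilt z [-0.003 -0.001 -1.   ]
```

Still closing; I give it a moment, then lift and swing towards the tray.

```bash
python3 -m pendant '[[0,0,0,0,0,0,-1],[0,0,0,0,0,0,-1],[0,0,0,0,0,0,-1],[0,0,-1,0,0,0,-1],[0,0,-2,0,0,0,-1],[0,0,-3,0,0,0,-1],[0,0,-3,0,0,0,-1],[-2,-0.3,-1,0,0,0,-1],[-3,-0.5,0,0,0,0,-1],[-3,-0.5,0,0,0,0,-1],[-3,-0.5,0,0,0,0,-1],[0,0,0,0,0,0,-1],[0,0,0,0,0,0,-1]]'
python3 - <<'E'
from seg import *
i,p,d=shot("wrist","w7")
c,a,im,*_=seg(i,p,"tray",(.6155,-.0965),.1);cv2.imwrite("pics/m7.png",np.hstack([im,cv2.resize(p[:,120:520,::-1],(400,400))]))
go([*c,.1],a-90)
E
```

```text
t: 14.95
position: [0.6158, -0.019, 0.1043]
tool_rot: [-0.001, 0.649, 0.761, -0.002]
wrist_force: [0.6, 0.7, 0.7]
gripper_width: 0.0216
grasp_force: 30.0
tray centre [ 0.6302 -0.1296] size mm [10.6 40.9] long yaw 9.5
t 15.0 pos [ 0.6159 -0.0164  0.1041] shift cm [-11.4   -0.4    0.42] tool y yaw 9.2 turn wz 89.76415166410621 tilt z [-0.004 -0.001 -1.   ]
```

View pics/m7.png

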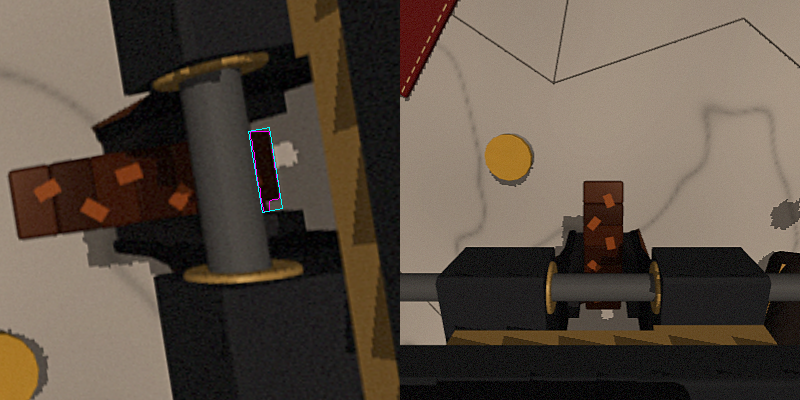

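The clip is held squarely (right half: clip at (602,245)); the tray is hidden behind the gripper, so I turn first and look again.

```bash
python3 -m pendant '[[0,0,0,0,0,7,-1],[0,0,0,0,0,7,-1],[0,0,0,0,0,7,-1],[0,0,0,0,0,7,-1],[0,0,0,0,0,7,-1],[0,0,0,0,0,7,-1],[0,0,0,0,0,7,-1],[0,0,0,0,0,7,-1],[0,0,0,0,0,7,-1],[0,0,0,0,0,7,-1],[0,0,0,0,0,0,-1],[0,0,0,0,0,0,-1]]'
python3 - <<'E'
from seg import *
i,p,d=shot("wrist","w8")
c,a,im,*_=seg(i,p,"tray",(.6165,-.097),.1);cv2.imwrite("pics/m8.png",np.hstack([im,cv2.resize(p[:,120:520,::-1],(400,400))]))
go([.6165,-.097,.1],-60.7)
E
```

```text
t: 16.0
position: [0.6159, -0.0139, 0.1036]
tool_rot: [-0.0, 0.967, 0.256, -0.002]
wrist_force: [-0.5, -0.5, 0.2]
gripper_width: 0.0215
grasp_force: 30.0
tray centre [ 0.638  -0.0841] size mm [56.2 69.3] long yaw 29.4
t 16.05 pos [ 0.6159 -0.0143  0.1036] shift cm [-4.03  7.22  0.37] tool y yaw -60.4 turn wz 0.32141292562681656 tilt z [-0.004 -0.001 -1.   ]
```

View pics/m8.png

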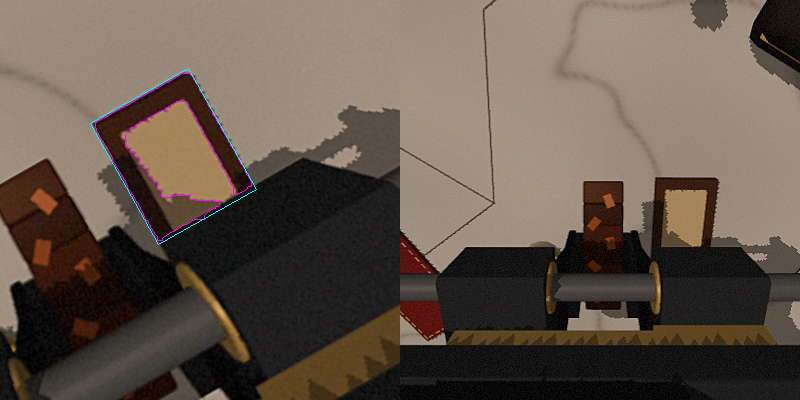

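Right panel shows the tray beside the held clip, parallel to it; the visible tray end (corners (94,123),(190,70) left panel) gives the centre (0.6175,-0.097).

```bash
python3 -m pendant '[[-0.98,1.82,0,0,0,0.2,-1],[-0.98,1.82,0,0,0,0.1,-1],[-0.98,1.82,0,0,0,0,-1],[-0.98,1.82,0,0,0,0,-1],[0,0,2,0,0,0,-1],[0,0,2,0,0,0,-1],[0,0,2,0,0,0,-1],[0,0,2,0,0,0,-1],[0,0,0.8,0,0,0,-1],[0,0,0.3,0,0,0,-1],[0,0,0,0,0,0,-1],[0,0,0,0,0,0,-1],[0,0,0,0,0,0,-1]]'; python3 -c "
from h import *
go([.6175,-.097,.0092],-60.7)"
```

```text
t: 17.13
position: [0.6177, -0.0989, 0.0141]
tool_rot: [0.0, 0.968, 0.251, -0.001]
wrist_force: [0.0, 0.6, 0.7]
gripper_width: 0.0214
grasp_force: 30.0
t 17.1333 pos [ 0.6177 -0.0989  0.0141] shift cm [ 0.07 -0.18  0.49] tool y yaw -61.0 turn wz -0.2585910793964672 tilt z [-0.002 -0.001 -1.   ]
```

```bash
python3 -m pendant '[[0.05,-0.1,0.2,0,0,0,-1],[0,-0.1,0.1,0,0,0,-1],[0,0,0.1,0,0,0,-1],[0,0,0.1,0,0,0,-1],[0,0,0,0,0,0,-1],[0,0,0,0,0,0,-1]]' && python3 -m pendant '[[0,0,0,0,0,0,-0.3],[0,0,0,0,0,0,-0.3],[0,0,0,0,0,0,-0.3],[0,0,-0.5,0,0,0,-0.3],[0,0,-1,0,0,0,0],[0,0,-2,0,0,0,0],[0,0,-3,0,0,0,0],[0,0,-3,0,0,0,0],[0,0,0,0,0,0,0],[0,0,0,0,0,0,0]]'
python3 - <<'E'
from h import *
i,p,d=shot("wrist","w9")
cv2.imwrite("pics/m9.png",topdown(i,p,(.6175,-.097),.08,.01)[:,:,::-1])
go([.614,.3024,.1],83.5)
E
```

```text
t: 17.63
position: [0.6163, -0.0965, 0.0086]
tool_rot: [-0.0, 0.968, 0.251, -0.002]
wrist_force: [-1.2, 1.8, 4.7]
gripper_width: 0.0213
grasp_force: 30.0
t: 18.47
position: [0.6178, -0.0969, 0.1052]
tool_rot: [0.001, 0.968, 0.25, -0.0]
wrist_force: [0.1, 0.9, -0.0]
gripper_width: 0.0431
grasp_force: 0.0
t 18.5167 pos [ 0.6165 -0.0965  0.1035] shift cm [ 19.14 -35.01   0.31] tool y yaw -61.0 turn wz 35.524543308519185 tilt z [-0.003 -0.001 -1.   ]
```

View pics/m9.png

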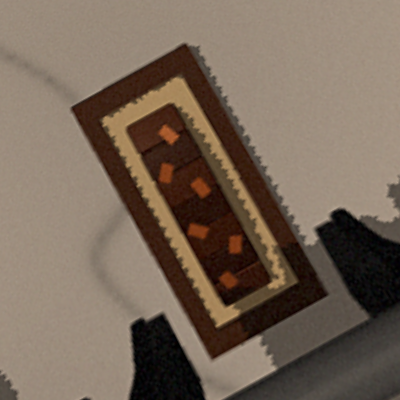

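The clip lies flat inside the cream recess, clear of the rim all round. Now the key.

```bash
python3 -m pendant '[[1.74,-3.18,0,0,0,0,0],[1.74,-3.18,0,0,0,0,0],[1.74,-3.18,0,0,0,0,0],[1.74,-3.18,0,0,0,0,0],[1.74,-3.18,0,0,0,0,0],[1.74,-3.18,0,0,0,0,0],[1.74,-3.18,0,0,0,0,0],[1.74,-3.18,0,0,0,0,0],[1.74,-3.18,0,0,0,0,0],[1.74,-3.18,0,0,0,0,0],[1.74,-3.18,0,0,0,0,0],[0,0,0,0,0,6,0],[0,0,0,0,0,6,0],[0,0,0,0,0,6,0],[0,0,0,0,0,6,0],[0,0,0,0,0,6,0],[0,0,0,0,0,5.5,0],[0,0,0,0,0,0,0],[0,0,0,0,0,0,0]]'
python3 - <<'E'
from h import *
i,p,d=shot("wrist","w10")
cv2.imwrite("pics/m10.png",topdown(i,p,(.614,.3024),.07,.006)[:,:,::-1])
go([.614,.3024,.003],83.5);print(get_state()["joint_positions"].round(2))
E
```

```text
t: 20.1
position: [0.6132, 0.3018, 0.1007]
tool_rot: [0.002, 0.998, -0.055, -0.003]
wrist_force: [-0.5, 0.8, 0.3]
gripper_width: 0.0435
grasp_force: 0.0
t 20.15 pos [0.6135 0.3018 0.1011] shift cm [ 0.1  -0.09  9.81] tool y yaw -96.3 turn wz 0.15635793792307595 tilt z [-0.006 -0.002 -1.   ]
[-0.83  0.63  0.46  1.64 -0.33  0.95 -1.93]
```

View pics/m10.png

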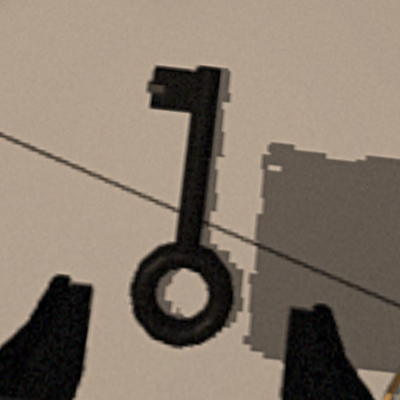

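The key is in the middle, ring centre (182,294), shank leaning 6.6° to the right, grip point ≈(193,199), i.e. about (0.614,0.3035) averaged with the first view.

```bash
python3 -m pendant '[[0,-0.1,2,0,0,0,0],[0,-0.07,2,0,0,0,0],[0,0,2,0,0,0,0],[0,0,2,0,0,0,0],[0,0,1.2,0,0,0,0],[0,0,0.5,0,0,0,0],[0,0,0.1,0,0,0,0],[0,0,0,0,0,0,0],[0,0,0,0,0,0,-1],[0,0,0,0,0,0,-1],[0,0,0,0,0,0,-1],[0,0,0,0,0,0,-1],[0,0,0,0,0,0,-1],[0,0,0,0,0,0,-1],[0,0,0,0,0,0,-1],[0,0,0,0,0,0,-1],[0,0,0,0,0,0,-1]]';  python3 -c "
from h import *
go([.441,.106,.1],152.8)"
```

```text
t: 21.57
position: [0.6141, 0.3038, 0.0045]
tool_rot: [0.001, 0.998, -0.057, -0.002]
wrist_force: [-0.4, 0.2, 1.9]
gripper_width: 0.0074
grasp_force: 30.0
t 21.5667 pos [0.6141 0.3038 0.0045] shift cm [-15.    21.62  -9.46] tool y yaw -96.5 turn wz -69.2850662129211 tilt z [-0.004 -0.001 -1.   ]
```

The jaws (7.4 mm) bite above the shank's mid-height; regrip 2.5 mm lower.

```bash
python3 -m pendant '[[0,0,0,0,0,0,-0.6],[0,0,0,0,0,0,-0.6],[0,0,0.15,0,0,0,-0.6],[0,0,0.13,0,0,0,-0.6],[0,0,0,0,0,0,-0.6],[0,0,0,0,0,0,-1],[0,0,0,0,0,0,-1],[0,0,0,0,0,0,-1],[0,0,0,0,0,0,-1]]' && python3 -m pendant '[[0,0,0,0,0,0,-1],[0,0,-0.5,0,0,0,-1],[0,0,-1.5,0,0,0,-1],[0,0,-2.5,0,0,0,-1],[0,0,-2.5,0,0,0,-1],[0,0,-2,0,0,0,-1],[0,0,-1,0,0,-6.9,-1],[0,0,0,0,0,-6.9,-1],[0,0,0,0,0,-6.9,-1],[0,0,0,0,0,-6.9,-1],[0,0,0,0,0,-6.9,-1],[0,0,0,0,0,-6.9,-1],[0,0,0,0,0,-6.9,-1],[0,0,0,0,0,-6.9,-1],[0,0,0,0,0,-6.9,-1],[0,0,0,0,0,-6.9,-1],[0,0,0,0,0,0,-1],[0,0,0,0,0,0,-1]]';  python3 -c "
from h import *
go([.441,.106,.1],152.8)
i,p,d=shot('wrist','w11');cv2.imwrite('pics/w11b.png',p[100:,120:520,::-1])"
```

```text
t: 22.32
position: [0.614, 0.3036, 0.0014]
tool_rot: [0.001, 0.998, -0.057, -0.002]
wrist_force: [0.6, -0.1, -1.0]
gripper_width: 0.0078
grasp_force: 30.0
t: 23.82
position: [0.6149, 0.3034, 0.1027]
tool_rot: [-0.0, 0.856, 0.517, -0.001]
wrist_force: [0.1, -0.4, -0.7]
gripper_width: 0.0078
grasp_force: 30.0
t 23.8167 pos [0.6149 0.3034 0.1027] shift cm [-25.56  -6.22   0.33] tool y yaw -27.7 turn wz -0.49889268608882276 tilt z [-0.003 -0.001 -1.   ]
```

View pics/w11b.png

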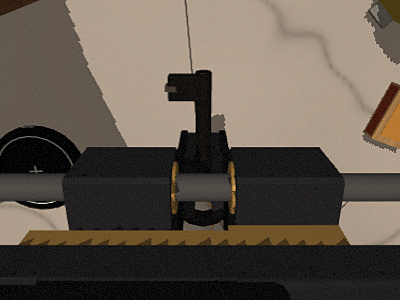

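The key is held level, shank vertical in the picture at (205,110).

```bash
python3 -m pendant '[[-2,-0.5,0,0,0,-0.5,-1],[-3.35,-0.81,0,0,0,0,-1],[-3.35,-0.81,0,0,0,0,-1],[-3.35,-0.81,0,0,0,0,-1],[-3.35,-0.81,0,0,0,0,-1],[-3.35,-0.81,0,0,0,0,-1],[-3.35,-0.81,0,0,0,0,-1],[-3.35,-0.81,0,0,0,0,-1],[0,0,0,0,0,0,-1],[0,0,0,0,0,0,-1]]';  python3 - <<'E'
from seg import *
go([.4417,.1073,.0075],152.8)
i,p,d=shot('wrist','w12');c,a,im,*_=seg(i,p,"mat",(.441,.107))
cv2.imwrite('pics/m12.png',np.hstack([im,cv2.resize(p[:,120:520,::-1],(400,400))]))
E
```

```text
t: 24.7
position: [0.443, 0.1036, 0.1029]
tool_rot: [-0.0, 0.854, 0.521, -0.002]
wrist_force: [-0.5, 0.8, -0.2]
gripper_width: 0.008
grasp_force: 30.0
t 24.7 pos [0.443  0.1036 0.1029] shift cm [ 0.29 -0.26  9.54] tool y yaw -27.3 turn wz -0.060621339623111226 tilt z [-0.004 -0.001 -1.   ]
mat centre [0.4422 0.1113] size mm [ 63.7 111.6] long yaw 62.8
```

View pics/m12.png

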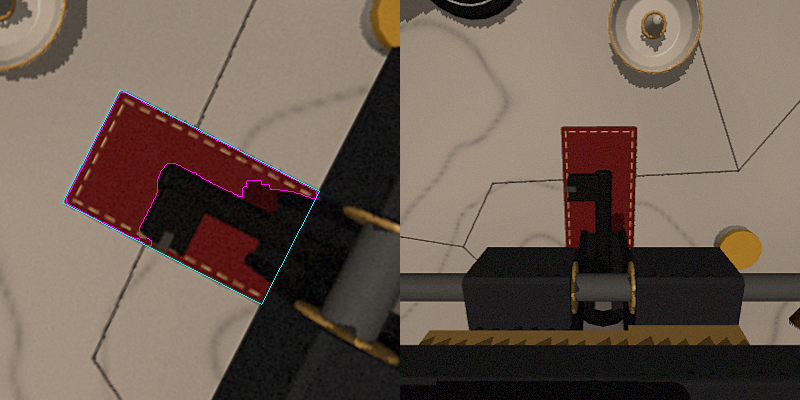

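The near mat end (corners (121,90),(65,202)) puts the mat centre at (0.4403,0.1069), matching the first view.

```bash
python3 -m pendant '[[0.15,-0.13,2,0,0,0,-1],[0.14,-0.13,2,0,0,0,-1],[0,0,2,0,0,0,-1],[0,0,2,0,0,0,-1],[0,0,0.8,0,0,0,-1],[0,0,0.4,0,0,0,-1],[0,0,0.1,0,0,0,-1],[0,0,0.1,0,0,0,-1],[0,0,0,0,0,0,-1],[0,0,0,0,0,0,-1]]';  python3 -c "
from h import *
go([.4417,.1073,.0064],152.8)"
```

```text
t: 25.58
position: [0.4432, 0.1089, 0.0092]
tool_rot: [-0.0, 0.853, 0.523, -0.001]
wrist_force: [0.7, 0.6, -0.3]
gripper_width: 0.0081
grasp_force: 30.0
t 25.5833 pos [0.4432 0.1089 0.0092] shift cm [-0.21 -0.06  0.28] tool y yaw -27.0 turn wz 0.2053340500366687 tilt z [-0.002 -0.001 -1.   ]
```

```bash
python3 -m pendant '[[-0.1,0,0.1,0,0,0,-1],[-0.1,0,0.1,0,0,0,-1],[0,0,0.05,0,0,0,-1],[0,0,0,0,0,0,-1],[0,0,0,0,0,0,-1]]' && python3 -m pendant '[[0,0,0,0,0,0,-0.6],[0,0,0,0,0,0,-0.6],[0,0,0,0,0,0,-0.6],[0,0,0,0,0,0,-0.6],[0,0,-0.5,0,0,0,-0.6],[0,0,-1,0,0,0,-0.4],[0,0,-2,0,0,0,0],[0,0,-3,0,0,0,0.5],[0,0,-3,0,0,0,1],[0,0,-2,0,0,0,1],[0,0,-2,0,0,0,1],[0,0,0,0,0,0,1],[0,0,0,0,0,0,1]]'
python3 - <<'E'
from h import *
i,p,d=shot("wrist","w13")
cv2.imwrite("pics/m13.png",topdown(i,p,(.4403,.1069),.08,.01)[:,:,::-1])
go([.434,-.299,.13],-22.4);print(get_state()["joint_positions"].round(2))
E
```

```text
t: 26.0
position: [0.4415, 0.1067, 0.0062]
tool_rot: [-0.0, 0.853, 0.522, -0.002]
wrist_force: [-1.6, -1.6, 4.0]
gripper_width: 0.0081
grasp_force: 30.0
t: 27.08
position: [0.4428, 0.1074, 0.1425]
tool_rot: [-0.0, 0.853, 0.523, -0.0]
wrist_force: [0.1, -0.2, 0.3]
gripper_width: 0.0627
grasp_force: 0.0
t 27.1333 pos [0.4419 0.107  0.1413] shift cm [-36.54  17.72   1.17] tool y yaw -27.0 turn wz -4.584305791685765 tilt z [-0.003 -0.001 -1.   ]
[-0.5   0.21  0.2   2.13 -0.06  0.81 -0.74]
```

View pics/m13.png

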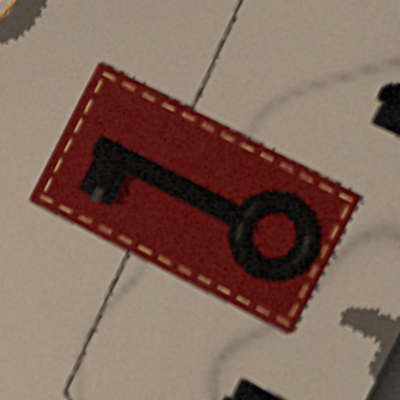

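The key lies lengthwise on the mat, ring centre (275,235), on the mat's long axis; its grip point computes to (0.441,0.1065), ~1 mm from the mat centre. I have used up my picture views (15, one over the allowed 14), so from here on I measure by numbers only.

```bash
python3 -m pendant '[[-3.32,1.61,0,0,0,0,1],[-3.32,1.61,0,0,0,0,1],[-3.32,1.61,0,0,0,0,1],[-3.32,1.61,0,0,0,0,1],[-3.32,1.61,0,0,0,0,1],[-3.32,1.61,0,0,0,0,1],[-3.32,1.61,0,0,0,0,1],[-3.32,1.61,0,0,0,0,1],[-3.32,1.61,0,0,0,0,1],[-3.32,1.61,0,0,0,0,1],[-3.32,1.61,0,0,0,0,1],[0,0,0,0,0,-4.6,1],[0,0,0,0,0,0,1],[0,0,0,0,0,0,1]]'
python3 - <<'E'
from seg import *
i,p,d=shot("wrist","w14")
T["case"]=T["case"][:3]+((95,80,15),(130,255,255))
c,a,*_=seg(i,p,"case",(.434,-.299),.08)
# depth check: top points of the case above 20 mm
v,u=np.mgrid[:400,:640];K=i["mtx"];q=np.stack([(u-K[0,2])/K[0,0],(v-K[1,2])/K[1,1],np.ones_like(d)],-1)*d[...,None]
W=((q-i["t"])@i["R"]).reshape(-1,3);m=(W[:,2]>.017)&(W[:,2]<.03)&(np.hypot(W[:,0]-.434,W[:,1]+.299)<.05)
r=cv2.minAreaRect((W[m][:,:2]*1000).astype(np.float32));print("depth rect",r,m.sum(),W[m][:,2].max())
go([*c,.006],a-90)
E
```

```text
t: 28.3
position: [0.4333, -0.2979, 0.1401]
tool_rot: [-0.002, 0.831, 0.556, -0.003]
wrist_force: [-0.2, 0.2, 1.0]
gripper_width: 0.0871
grasp_force: 0.0
case centre [ 0.4347 -0.3029] size mm [46.2 61. ] long yaw 67.7
depth rect ((433.477294921875, -304.65667724609375), (61.57295227050781, 48.23451232910156), 67.62841796875) 2796 0.026917709192258246
t 28.35 pos [ 0.4337 -0.2972  0.1403] shift cm [-0.46  0.38 13.43] tool y yaw -22.4 turn wz -0.10095974902074545 tilt z [-0.006  0.001 -1.   ]
```

Mask and depth agree: case at (0.434,-0.3035), 61x47 mm, yaw 67.7°.

```bash
python3 -m pendant '[[-0.25,0.2,2,0,0,0,1],[-0.25,0.2,2,0,0,0,1],[0,0,2,0,0,0,1],[0,0,2,0,0,0,1],[0,0,2,0,0,0,1],[0,0,2,0,0,0,1],[0,0,1,0,0,0,1],[0,0,0.4,0,0,0,1],[0,0,0,0,0,0,1],[0,0,0,0,0,0,-1],[0,0,0,0,0,0,-1],[0,0,0,0,0,0,-1],[0,0,0,0,0,0,-1],[0,0,0,0,0,0,-1],[0,0,0,0,0,0,-1],[0,0,0,0,0,0,-1],[0,0,0,0,0,0,-1],[0,0,0,0,0,0,-1]]';  python3 -c "
from h import *
go([.4405,.3145,.13],-22.4)"
```

```text
t: 29.85
position: [0.4354, -0.3051, 0.0076]
tool_rot: [-0.001, 0.831, 0.556, -0.002]
wrist_force: [-1.0, 0.9, 3.1]
gripper_width: 0.0477
grasp_force: 30.0
t 29.85 pos [ 0.4354 -0.3051  0.0076] shift cm [ 57.45 -23.17 -12.31] tool y yaw -22.4 turn wz 0.010778199486551898 tilt z [-0.004 -0.001 -1.   ]
```

```bash
python3 -m pendant '[[0,0,-1,0,0,0,-1],[0,0,-2,0,0,0,-1],[0,0,-3,0,0,0,-1],[0,0,-3,0,0,0,-1],[0,0,-3,0,0,0,-1],[3.4,-0.8,-0.3,0,0,0,-1],[3.4,-0.8,0,0,0,0,-1],[3.4,-0.8,0,0,0,0,-1],[3.4,-0.8,0,0,0,0,-1],[3.4,-0.8,0,0,0,0,-1],[3.4,-0.8,0,0,0,0,-1],[3.4,-0.8,0,0,0,0,-1],[3.4,-0.8,0,0,0,0,-1],[3.4,-0.8,0,0,0,0,-1]]' && python3 -m pendant '[[2.93,-2.03,0,0,0,0,-1],[2.93,-2.03,0,0,0,0,-1],[2.93,-2.03,0,0,0,0,-1],[2.93,-2.03,0,0,0,0,-1],[2.93,-2.03,0,0,0,0,-1],[2.93,-2.03,0,0,0,0,-1],[0,0,0,0,0,0,-1],[0,0,0,0,0,0,-1]]';python3 - <<'E'
from seg import *
i,p,d=shot("wrist","w15")
a=seg(i,p,"charger",(.4405,.3145),.07)
# second measure: pale ring on the pad
im=topdown(i,p,(.4405,.3145),.07,.009);g=cv2.cvtColor(im,cv2.COLOR_RGB2GRAY)
pad=np.zeros_like(g);cv2.circle(pad,(200,200),112,255,-1)
t=(cv2.morphologyEx(g,cv2.MORPH_TOPHAT,np.ones((13,13)))>35)&(pad>0);y,x=np.nonzero(t)
A=np.c_[x,y,np.ones(len(x))];rr=np.hypot(x-200,y-200);k=rr>60
for _ in range(4):
    s=np.linalg.lstsq(A[k],(x[k]**2+y[k]**2).astype(float),rcond=None)[0];c=s[:2]/2;R=np.sqrt(s[2]+c@c);k=abs(np.hypot(x-c[0],y-c[1])-R)<8
print("ring",.4405-(c[1]-199.5)*.00035,.3145-(c[0]-199.5)*.00035,"r mm",R*.35,k.sum())
j=np.hypot(x-c[0],y-c[1])<25
if j.sum():print("cross",.4405-(y[j].mean()-199.5)*.00035,.3145-(x[j].mean()-199.5)*.00035,j.sum())
go([.4405,.3145,.0165],-22.4)
E
```

```text
t: 31.02
position: [0.4858, 0.0071, 0.1305]
tool_rot: [-0.0, 0.831, 0.556, -0.002]
wrist_force: [1.5, -0.6, -1.5]
gripper_width: 0.0479
grasp_force: 30.0
t: 31.68
position: [0.4395, 0.2165, 0.1301]
tool_rot: [-0.001, 0.83, 0.558, -0.002]
wrist_force: [-0.2, -1.2, -1.2]
gripper_width: 0.0479
grasp_force: 30.0
charger centre [0.4403 0.314 ] size mm [86.8 86.8] long yaw 90.0
ring 0.44023042524421385 0.31414099711705473 r mm 35.94038841487799 3890
cross 0.4402083333333333 0.31415583333333336 420
t 31.7333 pos [0.44   0.2145 0.13  ] shift cm [ 9.31 -3.72 11.33] tool y yaw -22.3 turn wz 0.09772419204702487 tilt z [-0.004 -0.002 -1.   ]
```

Rim, ring and cross agree on the pad centre (0.4403,0.3141).

```bash
python3 -m pendant '[[3.05,-1.22,0,0,0,0,-1],[3.05,-1.22,0,0,0,0,-1],[3.05,-1.22,0,0,0,0,-1],[0,0,2,0,0,0,-1],[0,0,2,0,0,0,-1],[0,0,2,0,0,0,-1],[0,0,2,0,0,0,-1],[0,0,2,0,0,0,-1],[0,0,0.8,0,0,0,-1],[0,0,0.3,0,0,0,-1],[0,0,0,0,0,0,-1],[0,0,0,0,0,0,-1],[0,0,0,0,0,0,-1]]';  python3 -c "
from h import *
go([.4398,.313,.0163],-22.4)"
```

```text
t: 32.82
position: [0.4417, 0.3131, 0.0198]
tool_rot: [-0.001, 0.831, 0.556, -0.001]
wrist_force: [-0.0, -0.1, -0.6]
gripper_width: 0.0478
grasp_force: 30.0
t 32.8167 pos [0.4417 0.3131 0.0198] shift cm [-0.08 -0.18  0.35] tool y yaw -22.4 turn wz -0.017530091997414843 tilt z [-0.002  0.    -1.   ]
```

```bash
python3 -m pendant '[[0,-0.1,0.15,0,0,0,-1],[0,0,0.1,0,0,0,-1],[0,0,0.1,0,0,0,-1],[0,0,0,0,0,0,-1],[0,0,0,0,0,0,-1]]' && python3 -m pendant '[[0,0,0,0,0,0,0.4],[0,0,0,0,0,0,0.4],[0,0,0,0,0,0,0.4],[0,0,0,0,0,0,0.6],[0,0,-1,0,0,0,0.8],[0,0,-2,0,0,0,1],[0,0,-3,0,0,0,1],[0,0,-3,0,0,0,1],[0,0,-3,0,0,0,1],[0,0,0,0,0,0,1],[0,0,0,0,0,0,1]]'
python3 - <<'E'
from seg import *
def rect(n,c,zlo,zhi,rad):
    i,p,d=shot(n,n+"_end%d"%int(c[0]*1e4));v,u=np.mgrid[:400,:640];K=i["mtx"];q=np.stack([(u-K[0,2])/K[0,0],(v-K[1,2])/K[1,1],np.ones_like(d)],-1)*d[...,None]
    W=((q-i["t"])@i["R"]).reshape(-1,3);m=(W[:,2]>zlo)&(W[:,2]<zhi)&(np.hypot(W[:,0]-c[0],W[:,1]-c[1])<rad)
    return cv2.minAreaRect((W[m][:,:2]*1000).astype(np.float32)),np.percentile(W[m][:,2],[5,50,95]).round(4)
print("case depth",rect("wrist",(.4403,.314),.026,.042,.05))
i,p,d=load("wrist_end4403");T["case"]=(0,0,.033,(95,80,15),(130,255,255));seg(i,p,"case",(.4403,.314),.07)
# dish and tealight before/after in the fixed cameras
for n in("scene","side"):
    a=np.load(f"pics/{n}0.npz")["p"].astype(int);_,b,_=shot(n,n+"_end")
    for k,(u,v) in {"scene":dict(dish=(380,189),tea=(250,260)),"side":dict(dish=(336,186),tea=(360,272))}[n].items():
        s=np.s_[v-12:v+12,u-14:u+14]
        A,B=[cv2.GaussianBlur(cv2.cvtColor(x[s].astype(np.uint8),cv2.COLOR_RGB2GRAY).astype(np.float64),(3,3),0) for x in(a,b)]
        print(n,k,"shift px",np.round(cv2.phaseCorrelate(A,B),2)[0] if 0 else cv2.phaseCorrelate(A,B))
go([.44,.31,.2])
E
```

```text
t: 33.23
position: [0.44, 0.3136, 0.0166]
tool_rot: [-0.001, 0.831, 0.557, -0.002]
wrist_force: [-2.6, -1.4, 9.6]
gripper_width: 0.0479
grasp_force: 30.0
t: 34.15
position: [0.4414, 0.3142, 0.1375]
tool_rot: [-0.001, 0.831, 0.556, 0.0]
wrist_force: [-0.2, 0.0, -0.3]
gripper_width: 0.0869
grasp_force: 0.0
case depth (((439.0080871582031, 313.14495849609375), (61.83163833618164, 48.135162353515625), 67.5940933227539), array([0.0277, 0.0328, 0.0343]))
case centre [0.4405 0.3156] size mm [50.1 63.3] long yaw 66.8
scene dish shift px ((-0.008636090028298682, -0.029203911474507294), 1.0015724285702052)
scene tea shift px ((-0.008755304412993326, 0.0308815343223916), 1.001010511344587)
side dish shift px ((0.03281470584549062, -0.24338286690990607), 0.8018099955283222)
side tea shift px ((0.011350851385399707, -0.00038602191360226357), 0.9905096926905836)
t 34.3 pos [0.4395 0.3128 0.1343] shift cm [-0.27  0.12 -6.57] tool y yaw -22.4 turn wz None tilt z [-0.006 -0.003 -1.   ]
```

Case centred to about 1.5 mm with its top at 33 mm; dish and tealight haven't moved. Handing in.

```bash
python3 -m pendant '[[0,0,-1,0,0,0,1],[0,0,0,0,0,0,1],[0,0,0,0,0,0,1],[0,0,0,0,0,0,1]]'; python3 -c "
from plant import *
print(sign_off())"
```

```text
t: 34.63
position: [0.4403, 0.3132, 0.1449]
tool_rot: [-0.001, 0.831, 0.556, -0.002]
wrist_force: [0.2, -0.0, -0.2]
gripper_width: 0.087
grasp_force: 0.0
the job is handed in; nothing more can be done
None
```

I handed the job in at about 35 s: watch, clip, key and case were each set down in their own holder in the order asked, and the ring dish and tealight stayed where they were; by mistake I viewed 15 pictures, one over the limit of 14.

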